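# Unlatch the transport case and take out the reagent bottle

## Task

Flip the over-centre latch of the grey transport case open, then swing its lid up until it stands upright or leans back and stays there. Take the reagent bottle (the wide one with the screw cap) out of the case and stand it upright inside the shallow steel tray; leave the slim dropper bottle standing in the case and do not disturb the things around.

Things in the scene. Friction and masses are not known exactly. Their poses are not given: they have to be found in the camera images.
- case: Grey plastic case fixed to the worktop. Origin: centre of its underside; x from latch side to hinge side, y along its length, z up. Body 130 (x) x 200 (y) x 100 mm high, walls and floor 5 mm, a partition up to z = 35 mm across at y = 0. The shut lid's top is 134.5 mm above the worktop. Latch: middle of the -x side; lid hinge: top edge of the +x side.
- latch (a joint): Angle of the steel latch lever: 0 closed (lever upright at the case's -x side, its claw over a lip of the lid, which it locks), 1.9 fully open. Opens by pulling the upper end away from the case (case -x) and down. Hinge line along y at x = -74, z = 80 mm of the case. A spring resists with about 3 N at the upper end up to 0.45 rad; past that it snaps fully open by itself.
- latch_pull (a point): Where to pull: on the lever's inner (+x) face, 72 mm from its hinge line; closed, 152 mm above the worktop, at x = -84.5 mm of the case. The lever plate is 36 mm wide (y), 4 mm thick and rises 40 mm above the lid's top (to z = 175 mm), the last 10 mm curled outward; behind it (+x) the lid's top is free for 41 mm up to the handle.
- lid (a joint): Opening angle of the lid: 0 = shut, 1.57 = upright, 1.75 = stop. A stiff hinge (about 3 N at the handle, up to 6 N when starting from shut) keeps it wherever it is left.
- lid_handle (a point): Middle of the black round handle bar on the lid: bar 10 mm thick along y, straight for 78 mm, its axis 34 mm above the lid's top, held by two posts 90 mm apart; 38 mm on the latch side of the case's middle. It turns with the lid about the hinge, 123 mm away.
- lid_hinge (a point): Middle of the lid's hinge line (along the case's y): 65 mm to +x of the case's origin, 100.5 mm up. Lifting turns the handle up and then over to +x.
- bottle: White reagent bottle with blue screw cap, 60 mm in diameter, 121 mm high, 0.17 to 0.34 kg. Origin: centre of its underside, z up. Cap 39 mm in diameter, from 104 to 121 mm up; the shoulder below widens. It first stands on the case's floor (z = 5 mm) in either half, about 48 mm from the middle along y, under the lid; lid open, its top 26 mm rise above the rim.
- dropper: Slim amber dropper bottle with a black rubber bulb, 34 mm in diameter, 109 mm high. Origin: centre of its underside, z up its axis. It stands in the other half of the case and stays there.
- tray: Shallow square tray of bare steel, fixed to the worktop to the right of the case, 140 x 140 mm outside, 12 mm high, walls and floor 4 mm thick. Origin: centre of its underside; x and y along its sides, z up.
- beaker: Small glass beaker, 57 x 62 x 66 mm high, beyond the tray. Origin: centre of its underside. A bystander.
- timer: White kitchen-type timer, 62 x 62 x 18 mm, lying near the front edge of the worktop. Origin: centre of its underside. A bystander.
- funnel: White plastic funnel upside down on its rim, 71 mm in diameter, 75 mm high, to the left of the case. Origin: centre of its underside. A bystander.
There are look-alikes about, which are no part of the job. Of the things that look like the tray, the larger one is meant.

How it is judged:
By the outcome, as a careful person would: the job done as asked, in the order asked, and still so for the second after the job is handed in, with the robot touching nothing.
It also fails if it takes over 64 s, if anything falls off the work surface, if the arm or the gripper's body presses on something with over 40 N, if the wrist force passes 120 N, or if a joint passes its speed limit or range.

## Robot

A 6-joint arm with a two-finger parallel gripper is mounted at the origin on a cart in front of the work surface, level with it; the furniture and walls round the work are solid. World frame = base frame: x ahead of the robot, y to its left, z up, the work surface at z = 0. Lengths are in m, angles in rad, forces in N, time in s.
With the tool pointing down it reaches from about 0.275 to 0.75 m from the base axis. Payload 10.2 kg.
Tool frame: the origin (TCP) lies at the very end of the fingers, on their centre line; the grasp point (between the pads) lies 19 mm behind it; y points along the fingers, z is the direction in which the jaws open and shut, and the axes are right-handed (so a half turn about y gives the same grasp; the last joint's range is limited). The gripper opens to 85 mm and grips with 20 to 120 N. Pads are 22 mm wide; open, the fingers measure 114 mm over their backs; the gripper's body (76 mm by 85 mm) begins 54 mm behind the grasp point. The pads swing forward as they close: fully open they stand 13 mm farther back than shut.
Start: joints at [1.074, 0.313, 1.498, -0, 1.331, -0.223], TCP at [0.142, 0.505, 0.231] pointing down, gripper open.
Joint ranges: [-2.94, 2.94], [-0.97, 2.17], [0.19, 2.56], [-1.23, 4.37], [0.02, 3.11], [-2.88, 2.88]. Speed limits (rad/s): [2.39, 2.39, 3.01, 3.14, 3.14, 3.14].

## Interface

Orientations are given as a rotation vector (axis times angle).
In Python, from plant import manip, open_gripper, close_gripper, optics, close_job, models gives the robot as it stands. Calls block until the motion is done:
- manip.movep(position, orientation): joint-space move of the TCP to a pose.
- manip.line_to(position, ori=None, rate=0.15): straight line of the TCP; ori=None keeps the orientation; rate is the mean speed in m/s.
- manip.goto_joints(angles): joint-space move.
- open_gripper() and close_gripper(grip_force=None): open the fingers fully, or close them until they stop; grip_force is the grip in N (None keeps the last).
- manip.hold(seconds).
- manip.ik(position, orientation): joint angles nearest the present ones, or None.
- optics.camera(name): name is "scene" or "top" or "wrist"; returns a dict with "img" (384x512x3 uint8, red, green, blue), "fx", "fy", "cx", "cy" (pixels), "camera_from_world" (4x4, takes a point from world to camera coordinates); the wrist camera has in their place "hand_eye" (4x4, takes a point from camera to tool coordinates, whose origin is the TCP and whose axes are the tool frame's). Camera axes: x right, y up, looking along -z (the intrinsics and any distortion apply to the point x, -y, -z); pixel columns grow to the right and rows downward; lengths in m; the calibration is good to about 2 mm. A picture is of the moment at which its call begins: read the wrist's pose just before it. There is no depth.
A pose or a line that the arm cannot do raises manip.MotionError and nothing moves.
- close_job(): hands the job in, once; it reports no verdict.
Trained networks look in the newest picture that a camera, given by its name, has taken for a name from the list of things; names that differ only in an ending like _2 or _b are one class to them, and where a whole thing is asked for, a point or a joint stands for the part that bears it (a point fixed in the world has none). Each returns a list of dicts, best first, with "p" (0 to 1); they miss things now and then, are a little off and sometimes report something else, mostly with a low value. They report only what shows in the picture. A call takes as long as a camera call. They do not tell look-alikes from the thing itself.
- models.silhouettes(camera, label): "pixels" (384x512 bool, what is visible of it) and "uv" ([column, row] in pixels, amid what is visible of it).
Readings, each from a call of its own:
- manip.read_time_s(): time.
- manip.read_q(): joint angles.
- manip.read_dq(): joint speeds.
- manip.read_joint_torque(): joint torques, N m.
- manip.read_ee_pos(): TCP position.
- manip.read_orientation(): TCP orientation.
- manip.read_wrist_force(): force on the tool from outside, world axes, zero at the start.
- manip.read_wrist_torque(): the same for the moment, N m.
- manip.read_opening(): opening from 0.0 (shut) to 1.0 (fully open).
Only numpy, scipy, OpenCV 4.12 (cv2) and the standard library are available. Lean on these libraries where they do the work, as an engineer would, in place of code of your own. Each camera call takes 0.05 s, during which the arm holds its last target.

## Working session

There is one attempt and no reset: what is moved stays moved. The work goes in short steps, each a Python script; the robot and the scene stay as the last script left them, time stands still between calls to the robot, and variables do not carry over. Pictures are saved under pics/ and viewed, and the job is handed in when it is done.

```bash
ls; mkdir -p pics; python3 - <<'E'
from plant import manip, optics, models
import cv2, numpy as np
for n in ("scene","top","wrist"):
    c=optics.camera(n); print(n,{k:(np.round(v,4).tolist() if k!="img" else v.shape) for k,v in c.items()})
    cv2.imwrite(f"pics/{n}0.png",c["img"][:,:,::-1])
    for l in ("case","tray","latch","lid_handle","beaker","timer","funnel","bottle"):
        try: print(l,[(round(d["p"],2),np.round(d["uv"]).tolist(),int(d["pixels"].sum())) for d in models.silhouettes(n,l)])
        except Exception as e: print(l,e)
print(manip.read_time_s(),manip.read_ee_pos(),manip.read_orientation())
E
```

```text
pics
scene {'img': (384, 512, 3), 'fx': 437.0104, 'fy': 437.0104, 'cx': 253.3953, 'cy': 191.3467, 'camera_from_world': [[0.7485, -0.663, -0.015, -0.4519], [0.4592, 0.5019, 0.733, -0.2759], [-0.4784, -0.5555, 0.6801, -1.3301], [0.0, 0.0, 0.0, 1.0]]}
case [(0.8, [237.0, 177.0], 3051), (0.46, [236.0, 163.0], 1686)]
tray [(0.63, [322.0, 301.0], 1245), (0.56, [283.0, 259.0], 1711)]
latch [(0.74, [218.0, 175.0], 182)]
lid_handle [(0.91, [236.0, 164.0], 1785)]
beaker [(0.73, [347.0, 220.0], 362)]
timer [(0.65, [228.0, 257.0], 351)]
funnel [(0.63, [191.0, 164.0], 179)]
bottle []
top {'img': (384, 512, 3), 'fx': 361.7024, 'fy': 361.7024, 'cx': 253.5388, 'cy': 189.6426, 'camera_from_world': [[0.0278, -0.9996, 0.0047, -0.1209], [0.9827, 0.0282, 0.183, -0.5543], [-0.183, -0.0004, 0.9831, -1.0713], [0.0, 0.0, 0.0, 1.0]]}
case [(0.62, [200.0, 184.0], 3658), (0.37, [199.0, 183.0], 3224)]
tray [(0.95, [313.0, 222.0], 1948), (0.62, [376.0, 226.0], 1165)]
latch []
lid_handle [(0.91, [202.0, 184.0], 3299)]
beaker [(0.59, [328.0, 144.0], 316), (0.58, [200.0, 186.0], 3752)]
timer [(0.92, [276.0, 263.0], 370)]
funnel [(0.83, [131.0, 198.0], 326)]
bottle []
wrist {'img': (384, 512, 3), 'fx': 300.2476, 'fy': 300.2476, 'cx': 258.2656, 'cy': 193.722, 'hand_eye': [[0.0, -0.9612, -0.2759, -0.0698], [0.0008, 0.2759, -0.9612, -0.1432], [1.0, -0.0002, 0.0008, 0.0005], [0.0, 0.0, 0.0, 1.0]]}
case []
tray []
latch []
lid_handle []
beaker []
timer []
funnel []
bottle []
1.35 [0.1419396  0.50544146 0.23129272] [-1.56009741  0.21493576 -0.21486875]
```

View pics/scene0.png

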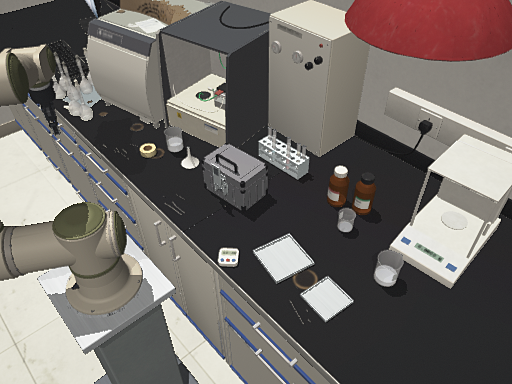

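View pics/top0.png

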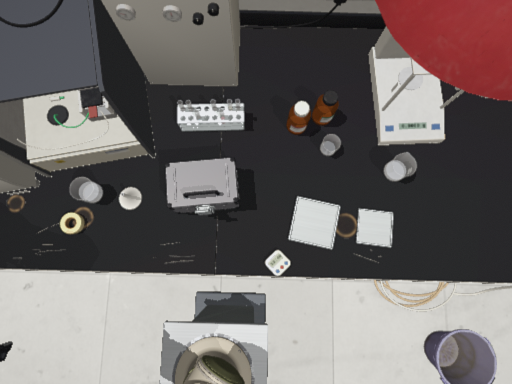

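View pics/wrist0.png

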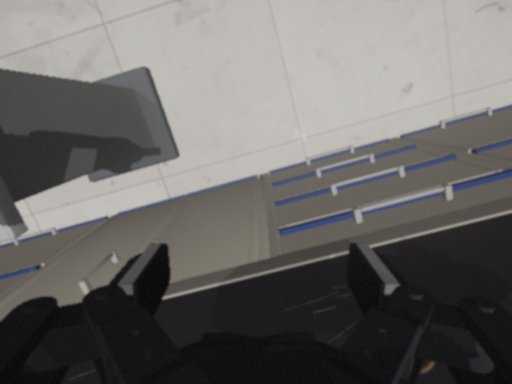

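```bash
cat > h.py <<'E'
import numpy as np, cv2
from scipy.spatial.transform import Rotation as R
def cams(n):
    from plant import manip, optics
    if n=="wrist":
        p=manip.read_ee_pos(); o=manip.read_orientation()
    c=optics.camera(n)
    if n=="wrist":
        T=np.eye(4);T[:3,:3]=R.from_rotvec(o).as_matrix();T[:3,3]=p
        c["camera_from_world"]=np.linalg.inv(T@c["hand_eye"])
    return c
def proj(c,P):
    q=c["camera_from_world"]@np.append(P,1)
    return np.array([c["cx"]+c["fx"]*q[0]/-q[2], c["cy"]-c["fy"]*q[1]/-q[2]])
def unproj(c,uv,z):
    d=np.array([(uv[0]-c["cx"])/c["fx"],-(uv[1]-c["cy"])/c["fy"],-1])
    T=np.linalg.inv(c["camera_from_world"]);o=T[:3,3];d=T[:3,:3]@d
    return o+d*(z-o[2])/d[2]
def save(c,name,box=None,s=1,pts=()):
    im=c["img"][:,:,::-1].copy()
    if box: u0,v0,u1,v1=box
    else: u0,v0,u1,v1=0,0,512,384
    im=cv2.resize(im[v0:v1,u0:u1],None,fx=s,fy=s,interpolation=cv2.INTER_CUBIC)
    for p in pts:
        cv2.circle(im,tuple(int(round(x)) for x in ((p[0]-u0+.5)*s,(p[1]-v0+.5)*s)),2,(0,0,255),-1)
    cv2.imwrite("pics/"+name,im)
E
python3 - <<'E'
from h import *
from plant import models
c=cams("top")
save(c,"case1.png",(150,140,250,230),8)
save(c,"tray1.png",(255,180,405,280),5)
for l,z in (("tray",.012),("beaker",.03),("timer",.018),("funnel",.03),("case",.1345),("lid_handle",.1345)):
    for d in models.silhouettes("top",l):
        ct=max(cv2.findContours(d["pixels"].astype(np.uint8),0,2)[0],key=cv2.contourArea)
        pts=np.array([unproj(c,q[0],z)[:2] for q in ct],np.float32)
        print(l,round(d["p"],2),[np.round(x,3) for x in cv2.minAreaRect(pts)])
E
```

```text
tray 0.96 [array([ 0.456, -0.491]), array([0.116, 0.115]), np.float64(83.782)]
tray 0.8 [array([ 0.467, -0.299]), array([0.141, 0.141]), np.float64(79.132)]
beaker 0.81 [array([ 0.718, -0.348]), array([0.055, 0.074]), np.float64(46.465)]
beaker 0.56 [array([0.487, 0.051]), array([0.016, 0.044]), np.float64(1.628)]
timer 0.98 [array([ 0.34 , -0.184]), array([0.064, 0.064]), np.float64(45.476)]
funnel 0.54 [array([0.526, 0.282]), array([0.062, 0.061]), np.float64(48.688)]
case 0.61 [array([0.547, 0.043]), array([0.159, 0.208]), np.float64(6.055)]
lid_handle 0.77 [array([0.554, 0.045]), array([0.141, 0.2  ]), np.float64(7.892)]
```

View pics/case1.png

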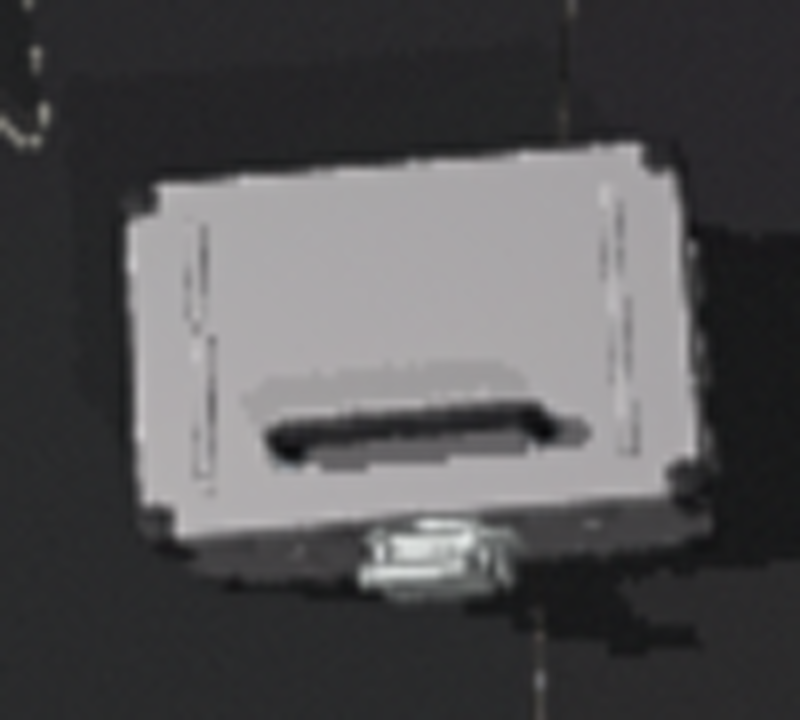

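View pics/tray1.png

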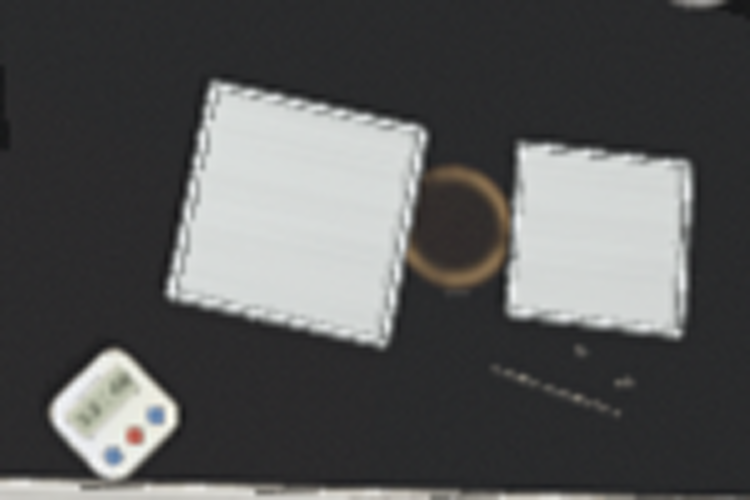

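The larger tray (141 mm) at pixel (314,222) fits the description. The one at (376,228) is 116 mm, so it's the look-alike. Next I'll refine the case pose with the wrist camera.

```bash
cat >> h.py <<'E'
def ori(psi,tau=np.pi/2):
    """tool z = case +y, tool y = pointing (tau below horizontal, toward case +x)"""
    c,s=np.cos(tau),np.sin(tau)
    M=np.array([[s,c,0],[0,0,1],[c,-s,0]])  # cols x,y,z
    return (R.from_euler('z',psi)*R.from_matrix(M)).as_rotvec()
E
python3 - <<'E'
from h import *
from plant import *
psi=np.radians(6)
print(manip.ik([.52,.045,.30],ori(psi)))
manip.movep([.52,.045,.30],ori(psi))
c=cams("wrist"); save(c,"w1.png",s=1.5)
np.savez("w1.npz",**{k:v for k,v in c.items()})
c=cams("top");np.savez("t1.npz",**c)
print(manip.read_time_s(),manip.read_ee_pos())
E
```

```text
[-0.13838393  0.2662799   1.38143996  0.          1.4938728  -1.81390001]
3.95 [0.51990579 0.04562796 0.29996126]
```

View pics/w1.png

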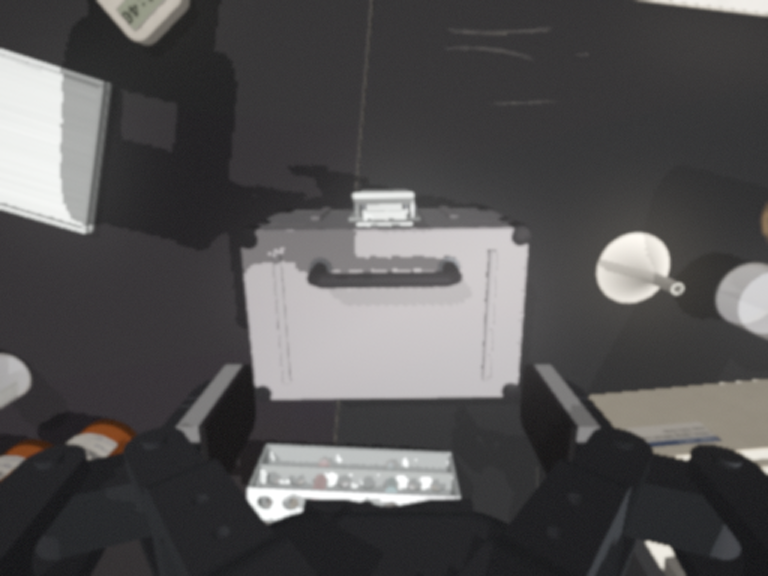

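```bash
python3 - <<'E'
from h import *
c=dict(np.load("w1.npz")); t=dict(np.load("t1.npz"))
h=lambda u,v:( (u+.5)/1.5-.5,(v+.5)/1.5-.5)
for n,p,z in (("handL",(320,273),.1685),("handR",(452,273),.1685),("nl",(243,227),.1345),("nr",(529,227),.1345),("fl",(258,400),.1345),("fr",(520,398),.1345),("levL",(352,193),.173),("levR",(415,193),.173)):
    print(n,np.round(unproj(c,h(*p),z),4))
k=lambda u,v:(u/8+150-.5,v/8+140-.5)
for n,p,z in (("handL",(285,438),.1685),("handR",(540,412),.1685),("nl",(150,535),.1345),("nr",(700,492),.1345),("fl",(128,188),.1345),("fr",(675,145),.1345)):
    print("top",n,np.round(unproj(t,k(*p),z),4))
E
```

```text
handL [0.5218 0.0034 0.1685]
handR [0.5131 0.0857 0.1685]
nl [ 0.5038 -0.0555  0.1345]
nr [0.4831 0.1393 0.1345]
fl [ 0.6356 -0.0418  0.1345]
fr [0.6128 0.1575 0.1345]
levL [0.4704 0.0195 0.173 ]
levR [0.4665 0.0563 0.173 ]
top handL [0.5173 0.0835 0.1685]
top handR [ 0.5289 -0.0041  0.1685]
top nl [0.4867 0.1358 0.1345]
top nr [ 0.5077 -0.059   0.1345]
top fl [0.6134 0.1528 0.1345]
top fr [ 0.6353 -0.0452  0.1345]
```

```bash
cat >> h.py <<'E'
PSI=.107; C0=np.array([.557,.048,0.])
def W(x,y,z): 
    return C0+np.array([x*np.cos(PSI)-y*np.sin(PSI),x*np.sin(PSI)+y*np.cos(PSI),z])
E
python3 - <<'E'
from h import *
from plant import *
o=ori(PSI)
close_gripper(20)
manip.movep(W(-.065,0,.20),o)
c=cams("wrist"); save(c,"w2.png",s=1.2)
manip.line_to(W(-.065,0,.151),rate=.08)
f0=manip.read_wrist_force(); print(f0, manip.read_opening())
c=cams("wrist"); save(c,"w3.png",s=1.2)
print(manip.read_time_s(),manip.read_ee_pos())
E
```

```text
[-0.31793226 -0.66127206 -0.32660385] 0.0007038853111041079
6.0833 [0.4927471  0.04101356 0.15159983]
```

View pics/w3.png

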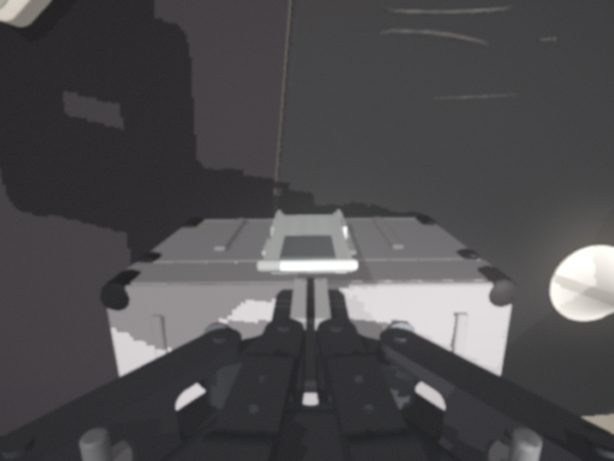

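The fingertips (310,300) sit centred just behind the lever's curled edge (308,265), with no contact force. I'll pull now.

```bash
python3 - <<'E'
from h import *
from plant import *
for x in (-.095,-.115,-.130,-.140):
    manip.line_to(W(x,0,.151),rate=.07); print(x,np.round(manip.read_wrist_force(),1))
c=cams("wrist"); save(c,"w4.png",s=1.2)
c=cams("scene"); save(c,"s4.png",(170,110,310,230),5)
print(manip.read_time_s(),manip.read_ee_pos())
E
```

```text
-0.095 [ 0.9 -0.6  0.9]
-0.115 [ 1.2 -0.4 -0. ]
-0.13 [ 0.2 -0.2 -0.4]
-0.14 [-1.   0.1  0.9]
7.85 [0.41813924 0.03302652 0.15109768]
```

View pics/w4.png

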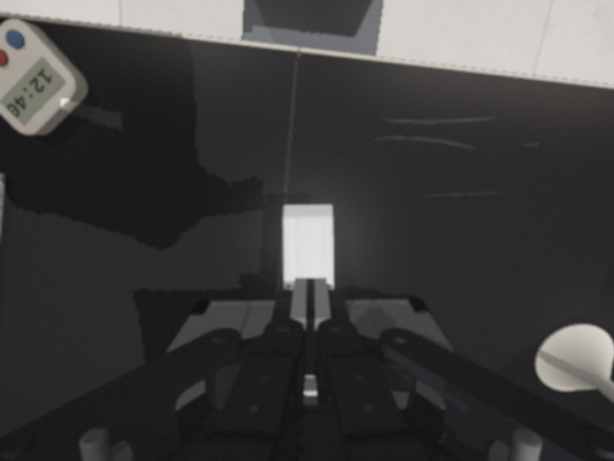

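View pics/s4.png

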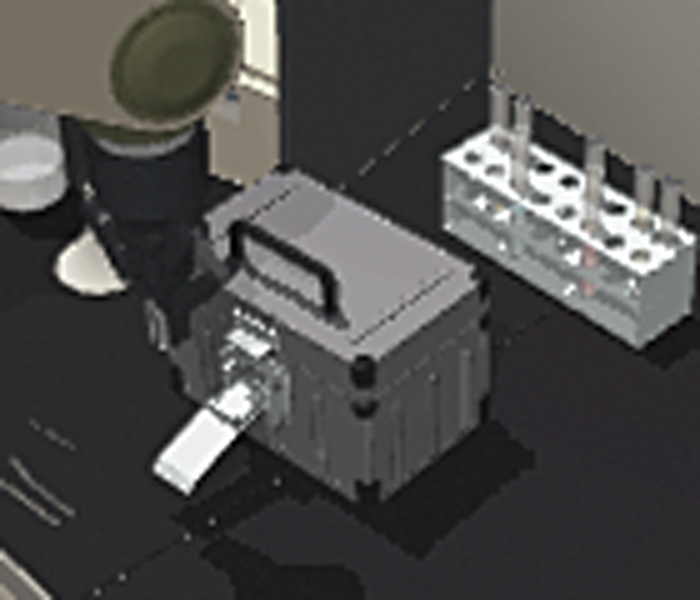

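Latch is fully open, with the lever at (205,445) in the crop. Now I'll hook under the handle bar and plan the lid arc.

```bash
cat >> h.py <<'E'
def hook(th,noff=.016,doff=.009,t0=40,k=.7):
    tau=np.radians(t0)+k*th
    phi=np.arctan2(.068,.103)+th
    B=np.array([.065-.1234*np.cos(phi),.1005+.1234*np.sin(phi)])
    n=np.array([np.sin(tau),np.cos(tau)]);d=np.array([np.cos(tau),-np.sin(tau)])
    T=B-noff*n+doff*d
    return W(T[0],0,T[1]),ori(PSI,tau)
E
python3 - <<'E'
from h import *
from plant import *
for t in (0,30,60,80,97): 
    q=manip.ik(*hook(np.radians(t))); print(t,None if q is None else np.round(q,2))
p,o=hook(0,.019,-.045); print(p,manip.ik(p,o))
manip.movep(W(-.14,0,.21),ori(PSI,np.radians(60)))
manip.movep(p,o)
manip.line_to(hook(0,.0185,-.02)[0],rate=.1); print(np.round(manip.read_wrist_force(),1))
manip.line_to(hook(0,.0185,.009)[0],rate=.08); print(np.round(manip.read_wrist_force(),1))
c=cams("wrist"); save(c,"w5.png",s=1.2)
c=cams("scene"); save(c,"s5.png",(170,110,310,230),5)
print(manip.read_time_s(),manip.read_ee_pos())
E
```

```text
0 [-0.3   0.14  2.26  1.86  0.32  2.56]
30 [-0.19  0.19  1.85  0.24  0.63 -2.03]
60 [-0.11  0.45  1.35  0.03  1.2  -1.8 ]
80 [-0.08  0.7   0.97 -0.02  1.58 -1.76]
97 [-0.06  0.95  0.58 -0.05  1.92 -1.75]
[0.47281764 0.03895795 0.18285845] NoneTraceback (most recent call last):
  File "<stdin>", line 7, in <module>
plant.MotionError: the arm cannot take that pose within its joint ranges
```

```bash
python3 - <<'E'
from h import *
from plant import *
for t0 in (50,55,60):
    k=(106-t0)/97
    for a in [(0,.0185,-.045),(0,.0185,.009)]+[(np.radians(t),) for t in (0,15,30,60,97)]:
        q=manip.ik(*hook(*a,**dict(t0=t0,k=k))); print(t0,np.round(a,2),None if q is None else np.round(q,2))
print(manip.ik(W(-.12,0,.22),ori(PSI,np.radians(60))),manip.read_q())
E
```

```text
50 [ 0.    0.02 -0.04] [-0.31 -0.04  2.2   0.7   0.42 -2.55]
50 [0.   0.02 0.01] [-0.27  0.13  2.16  0.91  0.3  -2.75]
50 [0.] [-0.26  0.13  2.16  0.9   0.3  -2.73]
50 [0.26] [-0.22  0.15  1.97  0.34  0.52 -2.15]
50 [0.52] [-0.17  0.22  1.77  0.15  0.78 -1.94]
50 [1.05] [-0.11  0.48  1.31  0.02  1.26 -1.79]
50 [1.69] [-0.06  0.92  0.63 -0.05  1.87 -1.75]
55 [ 0.    0.02 -0.04] [-0.28 -0.02  2.13  0.47  0.51 -2.31]
55 [0.   0.02 0.01] [-0.25  0.13  2.11  0.57  0.38 -2.41]
55 [0.] [-0.25  0.13  2.1   0.56  0.38 -2.4 ]
55 [0.26] [-0.2   0.17  1.92  0.24  0.62 -2.05]
55 [0.52] [-0.17  0.24  1.72  0.12  0.86 -1.91]
55 [1.05] [-0.11  0.49  1.28  0.01  1.31 -1.79]
55 [1.69] [-0.06  0.92  0.63 -0.05  1.87 -1.75]
60 [ 0.    0.02 -0.04] [-0.26  0.01  2.05  0.32  0.61 -2.15]
60 [0.   0.02 0.01] [-0.23  0.14  2.05  0.37  0.48 -2.2 ]
60 [0.] [-0.23  0.15  2.04  0.37  0.48 -2.19]
60 [0.26] [-0.19  0.19  1.87  0.18  0.71 -1.98]
60 [0.52] [-0.16  0.27  1.67  0.09  0.93 -1.88]
60 [1.05] [-0.1   0.51  1.25  0.01  1.35 -1.78]
60 [1.69] [-0.06  0.92  0.63 -0.05  1.87 -1.75]
[-0.31336593 -0.13611919  2.11929239  0.32256722  0.69929373 -2.19057709] [-0.34351963 -0.17548637  2.17839827  0.3474479   0.69104014 -2.23963706]
```

```bash
python3 - <<'E'
from h import *
from plant import *
K=dict(t0=57,k=49/97)
p,o=hook(0,.0185,-.045,**K)
manip.movep(p,o)
manip.line_to(hook(0,.0185,.010,**K)[0],rate=.1); print(np.round(manip.read_wrist_force(),1))
c=cams("wrist"); save(c,"w5.png",s=1.2)
c=cams("scene"); save(c,"s5.png",(170,110,310,230),5)
print(manip.read_time_s(),manip.read_ee_pos())
E
```

```text
[-0.7 -0.2  0.3]
9.525 [0.50923273 0.04279041 0.15072315]
```

View pics/w5.png

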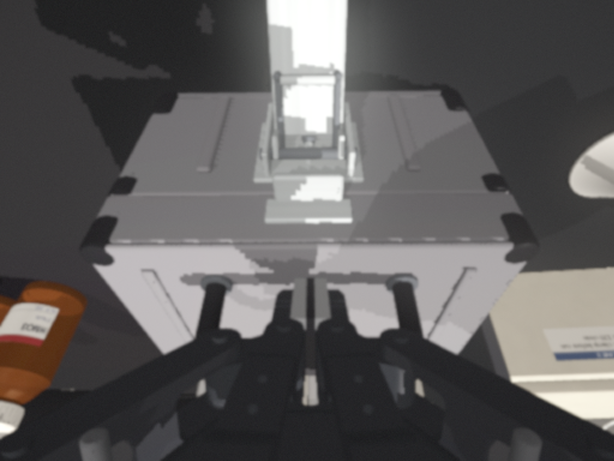

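View pics/s5.png

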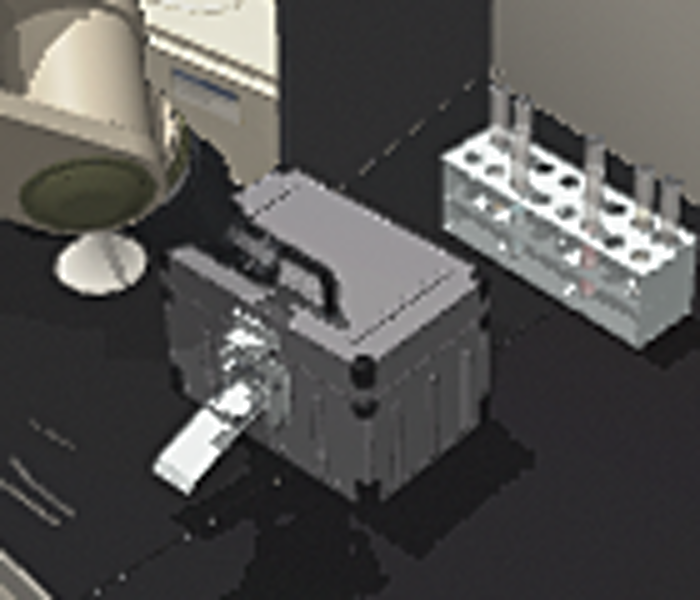

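The fingers are under the bar, between the posts (210,285) and (400,285), with no contact. I'll lift in steps and watch the force.

```bash
python3 - <<'E'
from h import *
from plant import *
K=dict(t0=57,k=49/97)
for t in range(0,49,8):
    manip.line_to(*hook(np.radians(t),.016,.010,**K),rate=.12)
    f=manip.read_wrist_force(); print(t,np.round(f,1))
    if np.linalg.norm(f)>20: print("STOP"); break
c=cams("scene"); save(c,"s6.png",(170,80,310,200),5)
print(manip.read_time_s(),manip.read_ee_pos())
E
```

```text
0 [0.3 0.2 0.7]
8 [-1.   0.8 -0.1]
16 [-1.3  0.9  0.3]
24 [ 1.  -0.2  0.2]
32 [ 0.1  0.5 -0.4]
40 [ 0.3  0.8 -0.8]
48 [-1.3  0.6  0.2]
11.6 [0.58842093 0.051481   0.20950581]
```

View pics/s6.png

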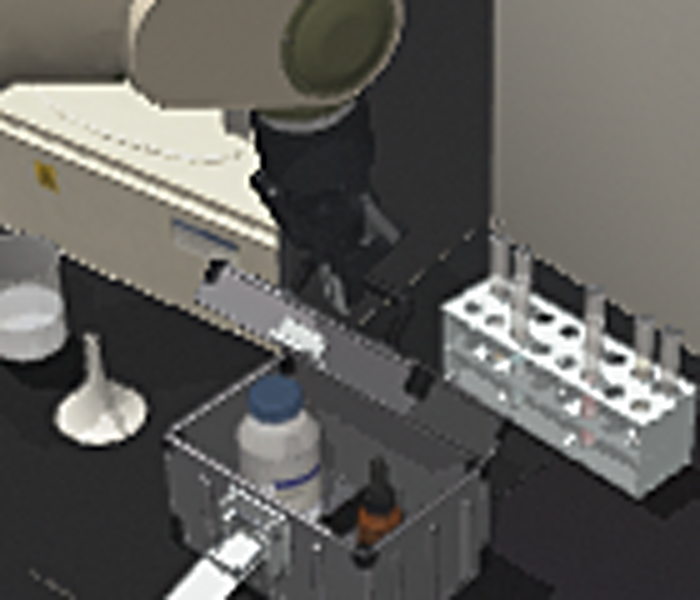

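```bash
python3 - <<'E'
from h import *
from plant import *
K=dict(t0=57,k=49/97)
t1=dict(np.load("t1.npz"))
for uv in ((180,100),(242,100),(210,130),(177,128),(243,128)): print(uv,np.round(unproj(t1,uv,.05),3),np.round(unproj(t1,uv,.12),3))
for t in (56,64,72,80,86):
    manip.line_to(*hook(np.radians(t),.016,.010,**K),rate=.12)
    f=manip.read_wrist_force(); print(t,np.round(f,1))
    if np.linalg.norm(f)>20: print("STOP"); break
c=cams("scene"); save(c,"s7.png",(170,80,310,200),5)
print(manip.read_time_s(),manip.read_ee_pos())
E
```

```text
(180, 100) [0.848 0.142 0.05 ] [0.816 0.127 0.12 ]
(242, 100) [ 0.854 -0.059  0.05 ] [ 0.822 -0.062  0.12 ]
(210, 130) [0.748 0.04  0.05 ] [0.723 0.03  0.12 ]
(177, 128) [0.752 0.146 0.05 ] [0.726 0.13  0.12 ]
(243, 128) [ 0.758 -0.066  0.05 ] [ 0.732 -0.068  0.12 ]
56 [-0.5  0.2  0.1]
64 [-0.5  0.7 -0.1]
72 [-1.3  0.6  1.2]
80 [ 0.4  0.1 -0.2]
86 [ 0.8  0.3 -0.5]
13.0417 [0.66420755 0.05948424 0.20141516]
```

View pics/s7.png

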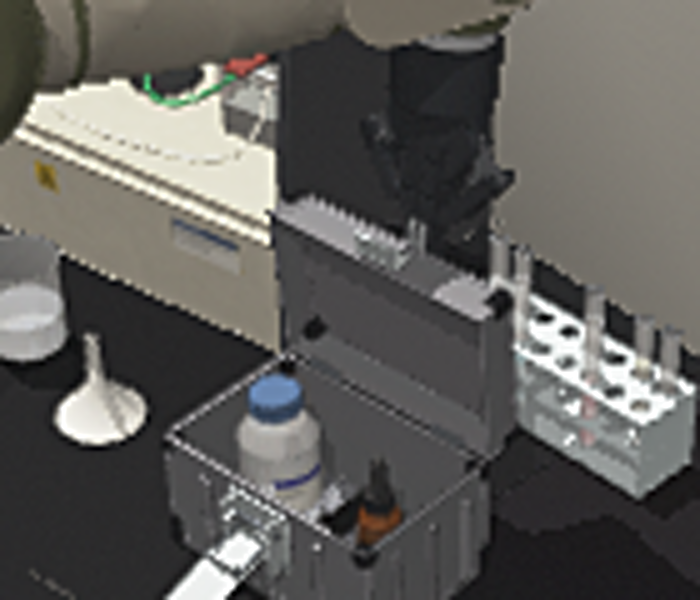

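```bash
python3 - <<'E'
from h import *
from plant import *
K=dict(t0=57,k=49/97)
for t in (91,96):
    manip.line_to(*hook(np.radians(t),.016,.010,**K),rate=.1)
    print(t,np.round(manip.read_wrist_force(),1))
c=cams("scene"); save(c,"s8.png",(170,80,310,200),5)
p=manip.read_ee_pos(); d=R.from_rotvec(manip.read_orientation()).as_matrix()[:,1]
n=R.from_rotvec(manip.read_orientation()).as_matrix()[:,0]
manip.line_to(p-.002*n,rate=.05)
manip.line_to(p-.002*n-.09*d,rate=.15)
c=cams("scene"); save(c,"s9.png",(170,80,310,200),5)
c=cams("top"); save(c,"t9.png",(150,120,270,230),6);np.savez("t9.npz",**c)
print(manip.read_time_s(),manip.read_ee_pos())
E
```

```text
91 [-0.1 -0.7 -0.3]
96 [ 0.7 -0.1 -0. ]Traceback (most recent call last):
  File "<stdin>", line 11, in <module>
plant.MotionError: the arm cannot follow that straight line within its joint ranges
```

```bash
python3 - <<'E'
from h import *
from plant import *
p=manip.read_ee_pos(); o=manip.read_orientation(); print(p,manip.read_q())
for tau in (106,100,96,90):
  for lift in (.02,.04,.07):
    q=p+W(.1*lift,0,.995*lift)-W(0,0,0)
    s=manip.ik(q,ori(PSI,np.radians(tau))); print(tau,lift,None if s is None else np.round(s,2))
E
```

```text
[0.67943945 0.0611685  0.19220258] [-0.06430316  0.89750868  0.6673253  -0.04715974  1.84125223 -1.74869912]
106 0.02 [-0.06  0.91  0.6  -0.05  1.91 -1.75]
106 0.04 [-0.06  0.92  0.53 -0.05  1.97 -1.75]
106 0.07 [-0.06  0.94  0.42 -0.05  2.06 -1.76]
100 0.02 [-0.07  0.82  0.74 -0.03  1.75 -1.75]
100 0.04 [-0.07  0.82  0.69 -0.03  1.8  -1.75]
100 0.07 [-0.07  0.83  0.6  -0.03  1.88 -1.75]
96 0.02 [-0.07  0.77  0.83 -0.02  1.64 -1.75]
96 0.04 [-0.07  0.77  0.78 -0.02  1.69 -1.75]
96 0.07 [-0.07  0.77  0.7  -0.02  1.77 -1.75]
90 0.02 [-0.08  0.7   0.96 -0.    1.49 -1.76]
90 0.04 [-0.08  0.69  0.91 -0.    1.54 -1.76]
90 0.07 [-0.08  0.69  0.83 -0.    1.61 -1.76]
```

```bash
python3 - <<'E'
from h import *
from plant import *
p=manip.read_ee_pos()
for lift,tau in ((.03,106),(.065,103),(.12,95)):
    manip.line_to(p+W(.12*lift,0,.99*lift)-W(0,0,0),ori(PSI,np.radians(tau)),rate=.15)
    print(np.round(manip.read_wrist_force(),1))
c=cams("scene"); save(c,"s9.png",(170,80,310,200),5)
print(manip.read_time_s(),manip.read_ee_pos())
E
```

```text
[ 0.4 -0.1  0.1]
[ 0.7 -0.  -0.2]
[ 0.4  0.5 -0.5]
15.15 [0.6935507  0.06269621 0.30894514]
```

View pics/s9.png

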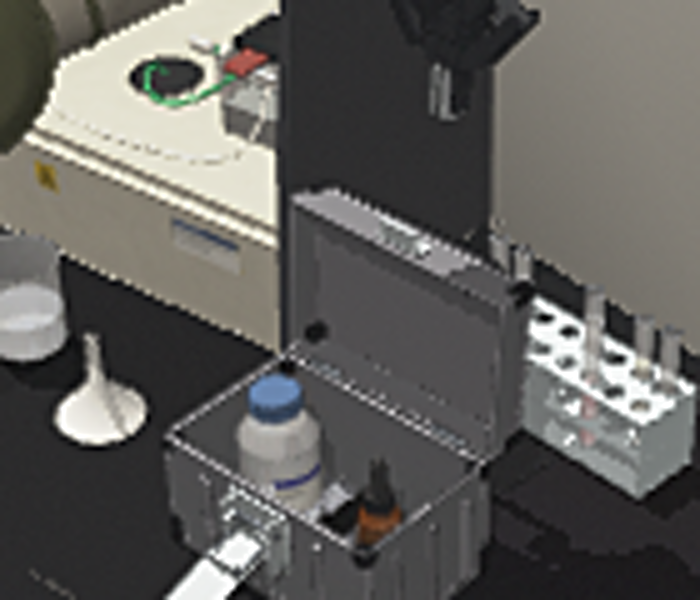

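```bash
python3 - <<'E'
from h import *
from plant import *
o=ori(PSI)
manip.movep(W(-.03,.03,.29),o)
open_gripper()
c=cams("wrist"); save(c,"w10.png",s=1.5); np.savez("w10.npz",**c)
for l in ("bottle","dropper"):
    for d in models.silhouettes("wrist",l): print(l,d["p"],d["uv"],d["pixels"].sum())
s=cams("scene"); np.savez("s10.npz",**s)
for l in ("bottle","dropper"):
    for d in models.silhouettes("scene",l): print(l,d["p"],d["uv"],d["pixels"].sum())
for t in (84,90,96): 
    t=np.radians(t)
    print([np.round((proj(s,W(.065-.13*np.cos(t),y,.1005+.13*np.sin(t)))-[170,80]+.5)*5) for y in (.1,-.1)])
print(manip.read_time_s(),manip.read_ee_pos())
E
```

```text
bottle 0.9 [269.6, 194.3] 2394
dropper 0.72 [200.3, 189.6] 822
bottle 0.6 [226.1, 168.3] 340
dropper 0.7 [282.8, 261.1] 1645
dropper 0.52 [241.9, 177.6] 84
dropper 0.37 [243.2, 167.6] 4124
[array([265., 215.]), array([477., 327.])]
[array([278., 206.]), array([491., 317.])]
[array([292., 198.]), array([504., 308.])]
17.0917 [0.52395836 0.07464022 0.29000323]
```

View pics/w10.png

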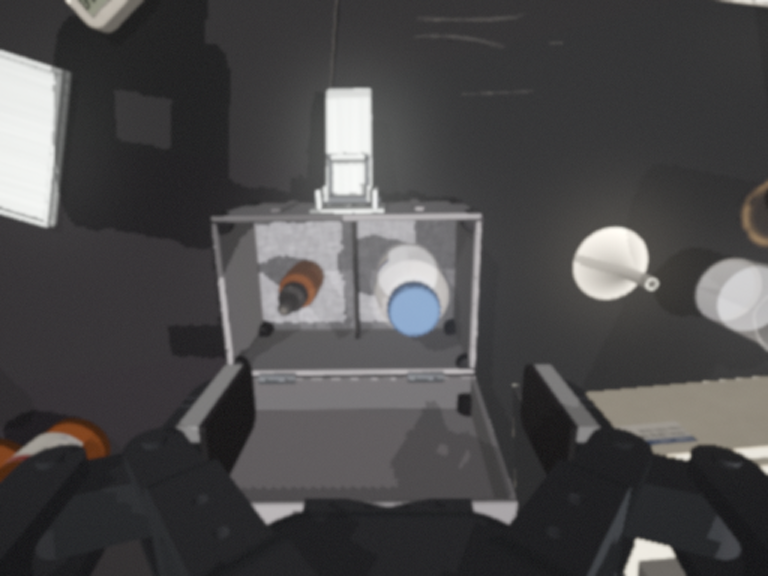

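```bash
python3 - <<'E'
from h import *
c=dict(np.load("w10.npz"))
im=c["img"];b=(im[:,:,2].astype(int)-im[:,:,0]>40)&(im[:,:,2]>120)
k,l,st,ce=cv2.connectedComponentsWithStats(b.astype(np.uint8));i=1+np.argmax(st[1:,4]);print(st[i],ce[i])
inv=lambda P:(lambda d:[ d[0]*np.cos(PSI)+d[1]*np.sin(PSI), -d[0]*np.sin(PSI)+d[1]*np.cos(PSI)])(P-C0)
h=lambda u,v:( (u+.5)/1.5-.5,(v+.5)/1.5-.5)
P=unproj(c,h(413,309),.126);print("cap",P,np.round(inv(P),4))
ct=max(cv2.findContours((l==i).astype(np.uint8),0,2)[0],key=cv2.contourArea)
(x,y),r=cv2.minEnclosingCircle(ct);P=unproj(c,(x,y),.122);print("capcirc",P,np.round(inv(P),4),r*2*.3/300)
for q in ((214,217),(480,214),(473,373),(230,375)): print(q,np.round(inv(unproj(c,h(*q),.1005)),4))
E
```

```text
[259 190  34  34 907] [275.67585447 206.61300992]
cap [0.55381319 0.09630494 0.126     ] [0.002  0.0484]
capcirc [0.55589834 0.09724836 0.122     ] [0.0042 0.0491] 0.03420629119873046
(214, 217) [-0.0607 -0.0973]
(480, 214) [-0.0628  0.0978]
(473, 373) [0.0651 0.0994]
(230, 375) [ 0.0669 -0.0979]
```

```bash
python3 - <<'E'
from h import *
from plant import *
o=ori(PSI)
manip.movep(W(.003,.0487,.20),o)
manip.line_to(W(.003,.0487,.106),rate=.12); print(np.round(manip.read_wrist_force(),1))
close_gripper(70); print(manip.read_opening(),np.round(manip.read_wrist_force(),1))
c=cams("wrist"); save(c,"w11.png",s=1.2)
manip.line_to(W(.003,.0487,.136),rate=.08); print(manip.read_opening(),np.round(manip.read_wrist_force(),1))
c=cams("scene"); save(c,"s11.png",(170,80,310,200),5)
print(manip.read_time_s(),manip.read_ee_pos())
E
```

```text
[ 0.1 -0.8  0.4]
0.4165032267061597 [-1.2 -0.8  6.2]
0.4135186123618754 [-0.6  0.1 -2.8]
19.6417 [0.55443451 0.0967541  0.13541956]
```

View pics/w11.png

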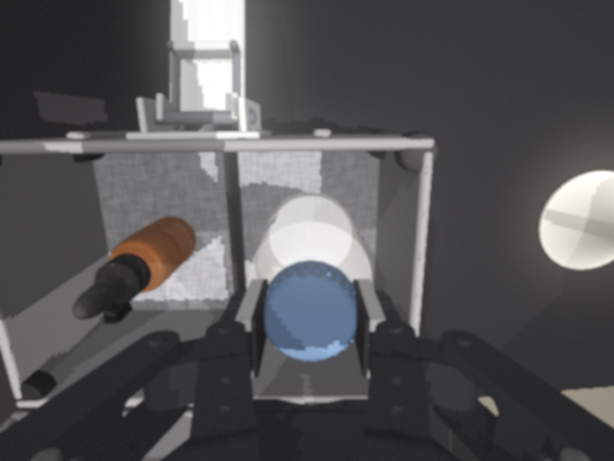

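View pics/s11.png

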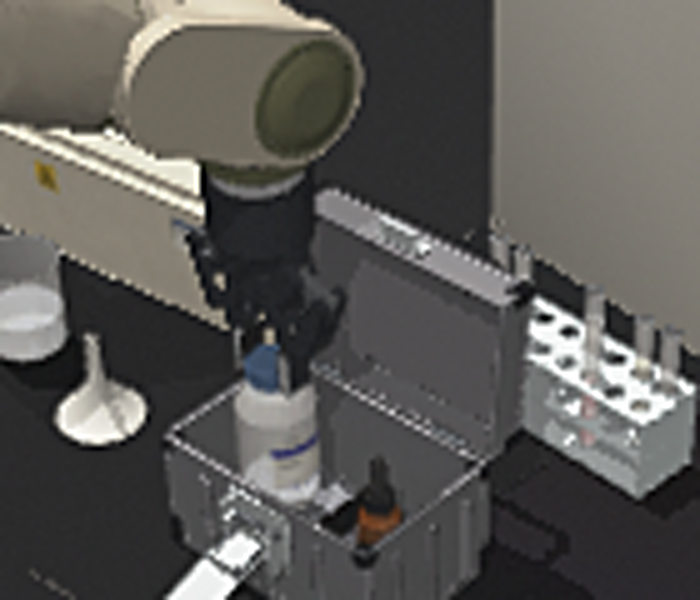

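```bash
python3 - <<'E'
from h import *
from plant import *
manip.line_to(W(.003,.0487,.26),rate=.15)
q=manip.ik([.467,-.299,.26],ori(PSI-.4)); print(q, manip.ik([.467,-.299,.11],ori(PSI-.4)))
print(manip.read_opening(),np.round(manip.read_wrist_force(),1))
manip.line_to([.467,-.299,.26],ori(PSI-.4),rate=.15)
manip.line_to([.467,-.299,.14],rate=.12)
c=cams("scene"); save(c,"s12.png",(220,160,360,320),4)
c=cams("wrist"); save(c,"w12.png",s=1.2)
print(manip.read_opening(),np.round(manip.read_wrist_force(),1))
print(manip.read_time_s(),manip.read_ee_pos())
E
```

```text
[-7.80796080e-01  3.60137755e-01  1.35750928e+00 -4.44089210e-16
  1.42394562e+00 -2.05859241e+00] [-7.80796080e-01  4.98444642e-01  1.56239088e+00 -4.44089210e-16
  1.08075713e+00 -2.05859241e+00]
0.41320433736280804 [-0.4  0.  -3.6]
0.4169251168473596 [ 0.2 -0.3 -2.9]
24.7167 [ 0.46725623 -0.29921841  0.14072129]
```

View pics/s12.png

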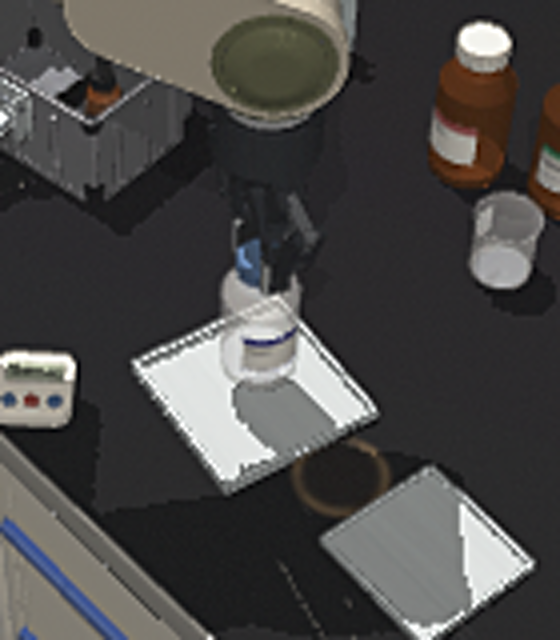

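View pics/w12.png

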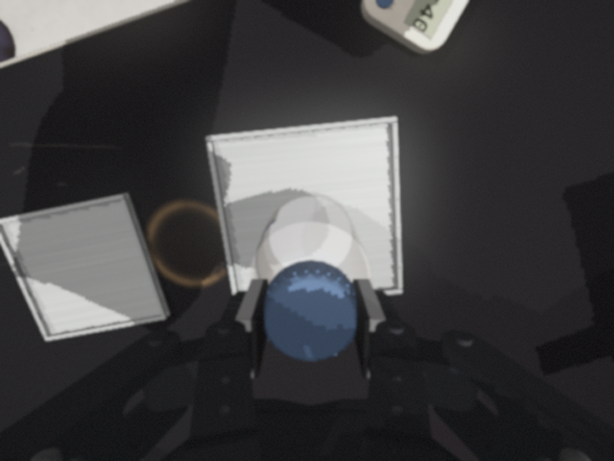

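```bash
python3 - <<'E'
from h import *
from plant import *
c=cams("wrist")
P=[unproj(c,((u+.5)/1.2-.5,(v+.5)/1.2-.5),.012) for u,v in ((207,136),(397,118),(402,293))]
print(np.round(P,3),"centre",(P[0]+P[2])/2)
manip.line_to([.467,-.299,.111],rate=.08)
z=.111
b=np.mean([manip.read_wrist_force()[2] for _ in range(5)])
while z>.100:
    z-=.0015; manip.line_to([.467,-.299,z],rate=.02)
    f=manip.read_wrist_force()[2]; print(round(z,4),round(f,1))
    if f>b+4: break
print(manip.read_time_s(),manip.read_ee_pos())
E
```

```text
[[ 0.383 -0.352  0.012]
 [ 0.411 -0.217  0.012]
 [ 0.547 -0.244  0.012]] centre [ 0.46517797 -0.29803192  0.012     ]
0.1095 -3.0
0.108 -3.3
0.1065 -3.9
0.105 4.6
26.275 [ 0.46725982 -0.29925416  0.10578571]
```

```bash
python3 - <<'E'
from h import *
from plant import *
open_gripper()
manip.line_to([.467,-.299,.24],rate=.12)
manip.movep([.40,-.299,.30],ori(PSI-.4))
c=cams("scene"); save(c,"s13.png",(160,100,360,320),3.5)
c=cams("wrist"); save(c,"w13.png",s=1.2)
c=cams("top"); save(c,"t13.png",s=1.5)
print(manip.read_time_s(),np.round(manip.read_wrist_force(),1))
E
```

```text
28.6917 [ 0.3  0.2 -0.1]
```

View pics/s13.png

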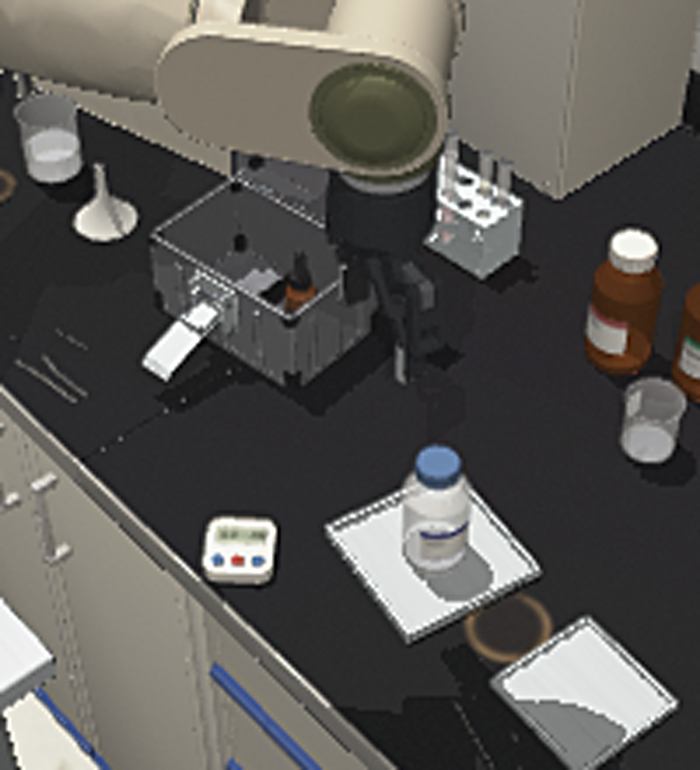

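View pics/w13.png

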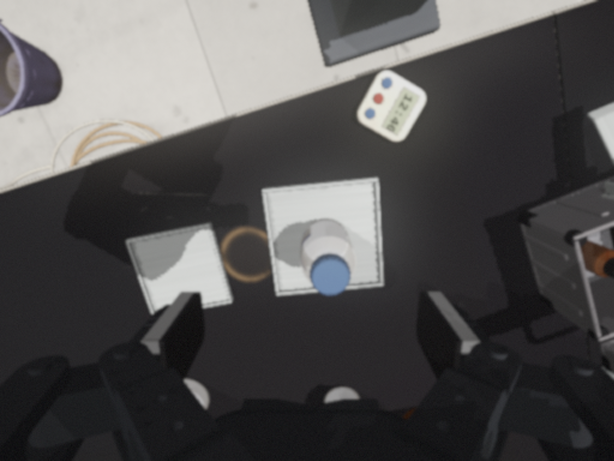

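View pics/t13.png

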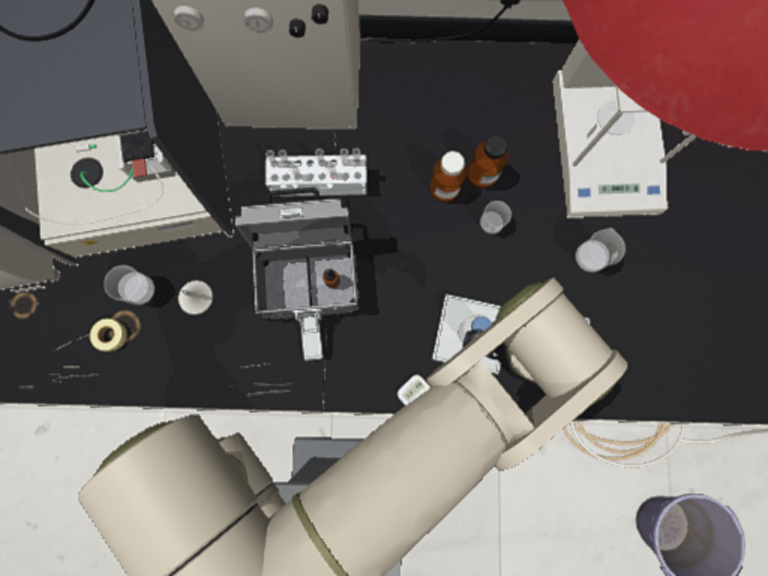

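The bottle stands upright inside the large tray, with its cap at (438,467) in the scene crop. The lid is still open at (295,215) in the top view, the dropper stands in the case at (331,278), and nothing around has moved. I'm handing in.

```bash
python3 - <<'E'
from plant import *
close_job()
E
```

```text
the job is handed in; nothing more can be done
```

The job is done and handed in. The last robot-clock reading before hand-in was about 29 s of the 64 s allowed.

- **Latch:** I hooked it from behind with closed fingers and pulled. It snapped open, and the pictures show the lever hanging out from the case.
- **Lid:** I lifted it by hooking under the handle bar and left it at about 96°, leaning slightly back. It was still there in the last top view.
- **Reagent bottle:** I gripped it by the cap and set it down in the larger tray (141 mm). The look-alike tray measured 116 mm. Touchdown came at the expected height, and the last pictures show the bottle upright and close to the tray's middle.
- **Dropper and surroundings:** The dropper still stands in the case. The beaker, timer and funnel look unmoved.
- **Forces:** The largest wrist force I printed was about 6 N, when the fingers closed on the cap. I read it only between moves, so short peaks could have been missed.

**Mismatches along the way:**
- The top and wrist cameras disagreed by up to about 5 mm on where the case stood. I mostly used the wrist camera, and it agreed with the later view of the case rim to about 2 mm.
- A few planned poses and one straight line were refused as out of joint range. I re-planned those moves, and nothing was touched.

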